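Weigh by hand and tip out the finds

TASK

Some of the three closed canisters on the black mat still hold a heavy bronze bead; a canister already sorted holds only a light cork ball and must not be tipped. Feel by lifting which are loaded, tip the bead out of each loaded one from low over the blue-lined tray, and leave all three canisters standing upright on the mat. Do not push the other things about.

Things in the scene. Friction and masses are not known exactly. Their poses are not given: they have to be found in the camera images.
- canister_1: opaque white canister, blue lid, black knob. Origin: centre of its underside, z up; its mouth faces its own -x. Body 76 (x) by 56 (y) by 93 tall; lid 92 (x, -52 to +40) by 60, top at 99. Empty it weighs 240 to 280 g; with a bead 420 to 500 g in all, with the cork ball 252 to 292 g. Which are loaded changes from run to run. With the cork ball it counts as tipped beyond about 28 degrees
- canister_1_knob (a point): middle of the square black knob of canister_1, on its axis, 116 above its underside. Knob 28 (x) by 28 (y), from 99 to 133 above the underside, square to the body
- canister_1_lip (a point): middle of the pouring lip of canister_1: 48 before its axis (-x), 43 above its underside. Only mouth: 48 wide, 46 tall, above the lip, behind a light grey flap hung from its top, which the ball pushes open. A ramp inside rises at 25 degrees to the lip, so the ball (36 wide) rests at the back till the -x side is tipped down; at 45 degrees it rolls out within 1 s. Keep the lip under 100 above the tray floor
- canister_2: opaque white canister, blue lid, black knob. Origin: centre of its underside, z up; its mouth faces its own -x. Body 76 (x) by 56 (y) by 93 tall; lid 92 (x, -52 to +40) by 60, top at 99. Empty it weighs 240 to 280 g; with a bead 420 to 500 g in all, with the cork ball 252 to 292 g. Which are loaded changes from run to run. With the cork ball it counts as tipped beyond about 28 degrees
- canister_2_knob (a point): middle of the square black knob of canister_2, on its axis, 116 above its underside. Knob 28 (x) by 28 (y), from 99 to 133 above the underside, square to the body
- canister_2_lip (a point): middle of the pouring lip of canister_2: 48 before its axis (-x), 43 above its underside. Only mouth: 48 wide, 46 tall, above the lip, behind a light grey flap hung from its top, which the ball pushes open. A ramp inside rises at 25 degrees to the lip, so the ball (36 wide) rests at the back till the -x side is tipped down; at 45 degrees it rolls out within 1 s. Keep the lip under 100 above the tray floor
- canister_3: opaque white canister, blue lid, black knob. Origin: centre of its underside, z up; its mouth faces its own -x. Body 76 (x) by 56 (y) by 93 tall; lid 92 (x, -52 to +40) by 60, top at 99. Empty it weighs 240 to 280 g; with a bead 420 to 500 g in all, with the cork ball 252 to 292 g. Which are loaded changes from run to run. With the cork ball it counts as tipped beyond about 28 degrees
- canister_3_knob (a point): middle of the square black knob of canister_3, on its axis, 116 above its underside. Knob 28 (x) by 28 (y), from 99 to 133 above the underside, square to the body
- canister_3_lip (a point): middle of the pouring lip of canister_3: 48 before its axis (-x), 43 above its underside. Only mouth: 48 wide, 46 tall, above the lip, behind a light grey flap hung from its top, which the ball pushes open. A ramp inside rises at 25 degrees to the lip, so the ball (36 wide) rests at the back till the -x side is tipped down; at 45 degrees it rolls out within 1 s. Keep the lip under 100 above the tray floor
- tray: square open wooden tray, fixed, 220 by 220 outside, walls 7 thick and 40 high, floor 7 thick with blue lining. Origin: centre of its underside, on the table; z up
- mat: black rubber mat, fixed, 220 (x) by 420 (y), 4 thick; the canisters stand on it. Origin: centre of its underside; the whole footprint need not be inside, only the canister's axis
- brush: bystander: flat brush, 170 long, lying on the front strip of the mat; leave it where it is
- weight: bystander: small brass weight, 36 wide and 38 tall, standing on the mat behind the canisters; leave it where it is
- spatula: bystander: spatula, 200 long, lying flat on the table between mat and tray; leave it where it is
- pot: bystander: terracotta jar with a paper band, about 132 wide and 125 tall; leave it where it is
- bottle: bystander: amber bottle, 60 wide and 150 tall; leave it where it is
- jar: bystander: white jar, 70 wide and 90 tall; leave it where it is
- mug: bystander: blue mug, 80 wide and 95 tall; leave it where it is

How it is judged:
By the outcome, as a careful person would: the job done as asked, in the order asked, and still so for the second after the job is handed in, with the robot touching nothing.
It also fails if it takes over 72 s, if anything falls off the work surface, if the arm or the gripper's body presses on something with over 40 N, if the wrist force passes 120 N, or if a joint passes its speed limit or range.

ROBOT

A 6-joint arm with a two-finger parallel gripper is mounted at the origin on the work surface. World frame = base frame: x ahead of the robot, y to its left, z up, the work surface at z = 0. Lengths are in m, angles in rad, forces in N, time in s.
With the tool pointing down it reaches from about 0.425 to 0.95 m from the base axis. Payload 3.5 kg.
Tool frame: the origin (TCP) lies midway between the tips of the shut fingers; the grasp point (between the pads) lies 19 mm behind it; z points along the fingers, y is the line along which they close (so a half turn about z gives the same grasp; the last joint's range is limited). The gripper opens to 85 mm and grips with 20 to 120 N. Pads are 22 mm wide; open, the fingers measure 114 mm over their backs; the gripper's body (76 mm by 85 mm) begins 54 mm behind the grasp point. The pads swing forward as they close: fully open they stand 13 mm farther back than shut.
Start: joints at [0.999, 0.286, 1.577, -0, 1.279, -0.15], TCP at [0.276, 0.616, 0.231] pointing down, gripper open.
Joint ranges: [-2.77, 2.77], [-0.9, 2.22], [0.21, 2.48], [-1.53, 4.67], [0.24, 2.81], [-2.84, 2.84]. Speed limits (rad/s): [2.79, 2.79, 3.14, 3.14, 3.14, 3.14].

INTERFACE

Orientations are given as a unit quaternion [x, y, z, w].
In Python, from plant import get_state, read_camera, ctrl gives the robot as it stands.
- The arm moves only by the shell command python3 -m crank 'ROWS' [FORCE]. ROWS is JSON, a list of rows, each a list of 3 entries, a list of its own where there are three numbers: the shift along the tool's x, y, z in mm, then the turn about the tool's z in degrees, then the closure in counts, from 0 (fully open) to 255 (shut). In form: [[[tx, ty, tz], yaw, claw], ...]. A call has 1 to 10 rows; each row is the pose to reach, as a shift and turn from the pose commanded when the call began, along the tool's axes at that moment; what a row does not reach only later rows make up. A row lasts 1/10 s, in which the tool goes at most 50 mm and 8.59 degrees, less where a joint would pass 70% of its speed; a pose out of reach is approached as far as the arm can. A call with a gripper value outside its range is refused whole. The fingers move at their own pace and stop on an object; FORCE is the grip in N (left out, the last holds). Time passes only in rows, so rows that repeat a pose let the fingers close. It gives the time, the measured TCP pose, the force, the opening and the grip force at its end, in the units of the state.
- get_state(): the state, without advancing time (a new reading comes with each control period).
- read_camera(name): name is "side" or "top" or "wrist"; returns a dict with "frame" (420x560x3 uint8, blue, green, red), "range_z" (420x560 float32, m along the optical axis (not along the pixel's ray), 0 where there is no reading), "vfov" (degrees; the focal length in pixels is half the picture's height over the tangent of half this angle, whatever the lens; pixels are square), "cx", "cy" (the principal point, pixels), "origin" and "orientation" of the camera in the world. Camera axes: x right, y down, z forward; pixel columns grow to the right and rows downward; lengths in m; the calibration is good to about 2 mm. A picture is of the moment at which its call begins.
- ctrl.sign_off(): hands the job in; it is judged then, once.
The state is a dict: "time": time; "qpos": joint angles; "dq": joint speeds; "joint_efforts": joint torques, N m; "eef_pos": TCP position; "tcp_rot": TCP orientation; "contact_force": force on the tool from outside, world axes, zero at the start; "wrist_torque": the same for the moment, N m; "opening": opening from 0.0 (shut) to 1.0 (fully open); "finger_force": force on a finger pad.
Only numpy, scipy, OpenCV 4.12 (cv2) and the standard library are available. Lean on these libraries where they do the work, as an engineer would, in place of code of your own. Each camera call takes 0.05 s, during which the arm holds its last target. There are 200 camera calls.

## Working session

There is one attempt and no reset: what is moved stays moved. The work goes in short steps, Python scripts to look and compute and a shell command to move; the robot and the scene stay as the last step left them, time stands still between calls to the robot, and variables do not carry over. Pictures are saved under pics/ and viewed, at most 10 in all, crops included, and the job is handed in when it is done.

```bash
mkdir -p pics; ls
cat > h.py <<'E'
import numpy as np,cv2
from scipy.spatial.transform import Rotation as R
from plant import get_state,read_camera,ctrl
def cam(n):
    c=read_camera(n); c['f']=c['frame'].shape[0]/2/np.tan(np.radians(c['vfov'])/2); c['R']=R.from_quat(c['orientation']).as_matrix(); return c
def ray(c,u,v,z):
    d=c['R']@np.array([(u-c['cx'])/c['f'],(v-c['cy'])/c['f'],1]); o=np.array(c['origin']); return o+d*(z-o[2])/d[2]
def cloud(c):
    h,w=c['range_z'].shape; v,u=np.mgrid[:h,:w]; Z=c['range_z']
    P=np.stack([(u-c['cx'])/c['f']*Z,(v-c['cy'])/c['f']*Z,Z],-1); P=P@c['R'].T+np.array(c['origin']); P[Z==0]=np.nan; return P
E
python3 - <<'E'
from h import *
for n in ('top','side'):
    c=cam(n); cv2.imwrite(f'pics/{n}0.png',c['frame']); print(n,c['origin'],c['vfov'],c['R'].round(3).tolist())
print(get_state())
E
```

```text
pics
top [4.42724998e-01 1.41943743e-05 1.07043045e+00] 49.34603130810806 [[0.021, -0.987, 0.162], [-1.0, -0.023, -0.008], [0.011, -0.161, -0.987]]
side [-0.25764407 -0.40394474  0.99342353] 45.01699795451279 [[0.444, -0.609, 0.657], [-0.896, -0.315, 0.314], [0.016, -0.728, -0.685]]
{'time': 0.1, 'qpos': array([ 9.99007907e-01,  2.87121873e-01,  1.57804494e+00,  6.35935550e-06,
        1.27867018e+00, -1.49992075e-01]), 'dq': array([ 0.00162965, -0.00188061, -0.00216446, -0.00102247,  0.00286962,
        0.00091053]), 'joint_efforts': array([ 4.40028061e-04, -4.07298839e+01, -2.93697810e+01, -1.54789850e-04,
        3.43479391e-03,  5.82207562e-06]), 'eef_pos': array([0.27597421, 0.61533004, 0.2300479 ]), 'tcp_rot': array([ 2.09339023e-01,  9.77842479e-01, -1.04880676e-03, -3.99093717e-04]), 'contact_force': array([0.15688119, 0.24482058, 0.30685273]), 'wrist_torque': array([ 0.01051041,  0.02129633, -0.05095655]), 'finger_force': 0.0, 'opening': 1.001167987981486}
```

View pics/top0.png

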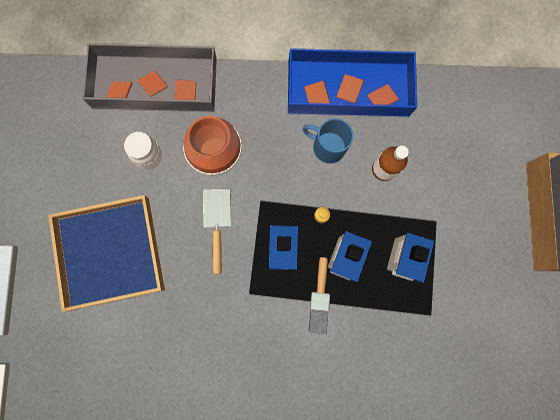

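View pics/side0.png

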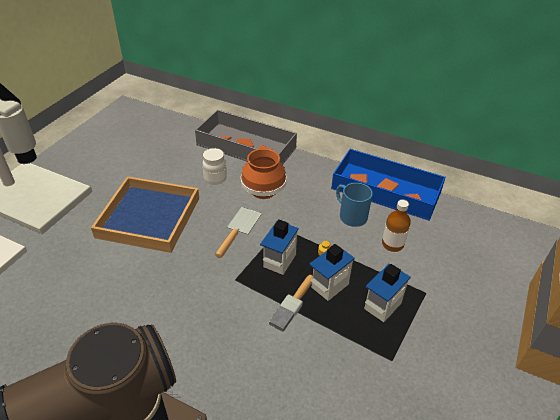

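The pictures show three canisters on the mat, with knobs at about (284,243), (353,253) and (419,254) in the top view. The tray is near (105,252), and the brush lies between canisters 1 and 2 and below canister 2. The weight is at (322,214) and the spatula at (217,230). Next I'll measure them.

```bash
cat > m.py <<'E'
from h import *
def rect(c,mask,z):
    out=[]
    for k in cv2.findContours(mask.astype('uint8'),cv2.RETR_EXTERNAL,cv2.CHAIN_APPROX_NONE)[0]:
        if cv2.contourArea(k)<60: continue
        p=np.array([ray(c,u,v,z)[:2] for u,v in k[:,0]],'float32')
        (x,y),(w,h),a=cv2.minAreaRect(p*1000); 
        if w<h: w,h,a=h,w,a+90
        out.append((x,y,w,h,a))
    return sorted(out,key=lambda t:-t[1])
def canisters(c,zb=.004):
    f=c['frame'].astype(int); b,g,r=f[...,0],f[...,1],f[...,2]
    u0=np.mgrid[:420,:560]; roi=(u0[1]>240)&(u0[1]<450)&(u0[0]>195)&(u0[0]<320)
    hsv=cv2.cvtColor(c['frame'],cv2.COLOR_BGR2HSV)
    lid=roi&(hsv[...,0]>100)&(hsv[...,0]<125)&(hsv[...,1]>130)&(hsv[...,2]>70)
    res=[]
    n,lab,st,_=cv2.connectedComponentsWithStats(lid.astype('uint8'))
    for i in range(1,n):
        if st[i,4]<300: continue
        m=lab==i
        q=rect(c,m,zb+.099)[0]
        hull=np.zeros(m.shape,'uint8'); pts=cv2.findNonZero(m.astype('uint8')); cv2.fillConvexPoly(hull,cv2.convexHull(pts),1)
        k=(cv2.dilate(hull,np.ones((7,7)))>0)&(f.max(2)<35)&(f.max(2)>=0)
        k=(cv2.erode(hull,np.ones((5,5)))>0)&(f.max(2)<60)
        kk=max(rect(c,k,zb+.133),key=lambda t:t[2]*t[3],default=None)
        res.append((q,kk))
    return sorted(res,key=lambda t:-t[0][1])
if __name__=='__main__':
    np.set_printoptions(precision=1,suppress=True)
    c=cam('top')
    for q,k in canisters(c): print('lid',np.array(q),'knob',k and np.array(k))
    hsv=cv2.cvtColor(c['frame'],cv2.COLOR_BGR2HSV); P=cloud(c)
    # tray rim via height, spatula, jars
    z=P[...,2]
    for nm,(u1,u2,v1,v2),zl,zh in (('tray',(30,175,185,320),.03,.05),('spat',(190,245,180,285),.003,.05),('jar',(115,175,125,180),.01,.2),('pot',(175,250,110,180),.01,.2),('brush',(300,335,250,340),.007,.05),('weight',(310,335,200,226),.02,.06)):
        s=P[v1:v2,u1:u2].reshape(-1,3); s=s[(s[:,2]>zl)&(s[:,2]<zh)]*1000
        (x,y),(w,h),a=cv2.minAreaRect(s[:,:2].astype('float32')); print(nm,np.array([x,y,w,h,a]),'zmax',s[:,2].max(),'xy min',s.min(0),'max',s.max(0))
    t=ray(c,105,252,.007);print(t)
E
python3 m.py
python3 - <<'E'
from h import *
c=cam('side');cv2.imwrite('pics/s1.png',cv2.resize(c['frame'][205:330,220:430],None,fx=3.6,fy=3.6,interpolation=cv2.INTER_CUBIC))
E
```

```text
lid [522.5 -40.1  93.2  59.4   0.6] knob [526.6 -39.7  26.8  26.6  91.3]
lid [ 506.6 -184.3   93.3   59.8  159.7] knob [ 510.9 -183.7   31.4   29.2   70.6]
lid [ 507.4 -319.9   93.1   60.2  163.9] knob [ 512.1 -316.8   35.4   30.3   74.1]
tray [508.8 359.1 220.8 222.3  13.4] zmax 47.1777888666971 xy min [376.3 226.9  30. ] max [639.6 492.   47.2]
spat [564.2 111.9 245.8 128.4   1.7] zmax 24.933871192235777 xy min [440.8  45.4   3. ] max [687.9 179.7  24.9]
jar [740.6 283.4  66.1  66.1  86.6] zmax 97.29756224355768 xy min [707.6 250.2  10.2] max [774.  316.4  97.3]
pot [752.  122.7 124.4 132.7  27. ] zmax 130.15646807701708 xy min [689.   58.3  10. ] max [814.1 191.8 130.2]
brush [ 431.9 -123.7  186.6   78.5    0.5] zmax 47.1728685479611 xy min [ 338.7 -162.8    7. ] max [525.6 -83.8  47.2]
weight [ 606.8 -132.4   32.8   33.     1.2] zmax 47.034181152274755 xy min [ 590.2 -149.1   22.2] max [ 623.3 -115.9   47. ]
[0.5 0.4 0. ]
```

View pics/s1.png

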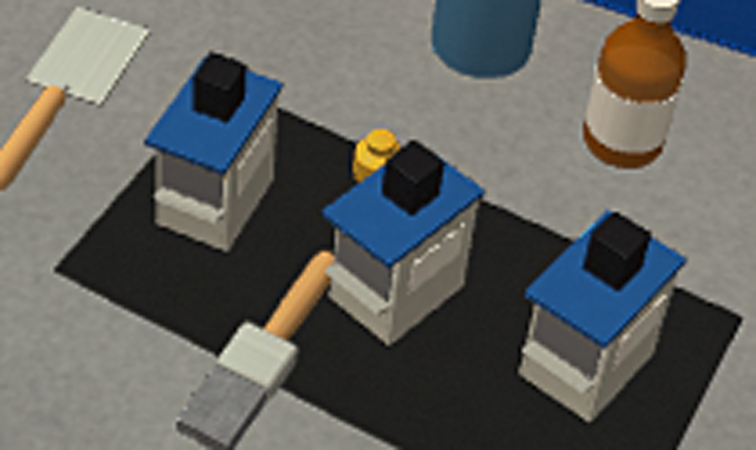

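```bash
cat > go.py <<'E'
# python3 go.py x y z yaw (mm,deg; yaw of canister) -> tool-frame shift and turn
import sys; from h import *
s=get_state(); T=R.from_quat(s['tcp_rot']).as_matrix(); x,y,z,a=map(float,sys.argv[1:5])
d=T.T@(np.array([x,y,z])-s['eef_pos']*1000)
ya=np.degrees(np.arctan2(T[1,1],T[0,1])); w=(a+90-ya+90)%180-90
print('shift',d.round(1),'yaw',round(-w,1),'| tcp',(s['eef_pos']*1000).round(1),'tilt',round(float(np.degrees(np.arccos(-T[2,2]))),2),'t',round(s['time'],2),'F',np.round(s['contact_force'],2),'M',np.round(s['wrist_torque'],3),'op',round(float(s['opening']),3),'ff',np.round(s['finger_force'],1))
E
python3 go.py 528 -40 180 0.6
```

```text
shift [-498.2 -494.8   51.1] yaw -24.8 | tcp [276.1 615.5 230.4] tilt 0.09 t 0.2 F [0.22 0.14 0.79] M [ 0.    -0.033  0.014] op 1.001 ff 0.0
```

```bash
python3 -m crank '[[[-30,-30,0],0,0],[[-60,-60,0],-4,0],[[-95,-95,0],-8,0],[[-130,-130,0],-12,0],[[-165,-165,0],-16,0],[[-200,-200,0],-20,0],[[-235,-235,0],-24,0],[[-270,-270,0],-24.8,0],[[-305,-305,0],-24.8,0],[[-340,-340,0],-24.8,0]]' 30; python3 go.py 528 -40 180 0.6
```

```text
time: 1.2
eef_pos: [0.4475, 0.1646, 0.2315]
tcp_rot: [-0.006, 1.0, 0.0, 0.0]
contact_force: [0.3, -0.1, 0.6]
opening: 0.999
finger_force: 0.0
shift [ -78.1 -205.5   51.5] yaw 0.0 | tcp [447.5 164.6 231.5] tilt 0.04 t 1.2 F [ 0.27 -0.12  0.6 ] M [-0.04  -0.038 -0.014] op 0.999 ff 0.0
```

```bash
python3 -m crank '[[[-13,-34,0],0,0],[[-26,-68,0],0,0],[[-39,-103,0],0,0],[[-52,-137,10],0,0],[[-65,-171,20],0,0],[[-78,-206,30],0,0],[[-78,-206,45],0,0],[[-78,-206,51],0,0],[[-78,-206,51],0,0]]'; python3 go.py 528 -40 106 0.6
python3 - <<'E'
from h import *
c=cam('wrist');cv2.imwrite('pics/w1.png',c['frame']);print(c['origin'],c['R'].round(2).tolist())
E
```

```text
time: 2.1
eef_pos: [0.5263, -0.0377, 0.1786]
tcp_rot: [-0.006, 1.0, 0.001, -0.002]
contact_force: [0.0, -0.3, -0.0]
opening: 0.998
finger_force: 0.0
shift [-2.  -2.4 72.6] yaw 0.1 | tcp [526.3 -37.7 178.6] tilt 0.21 t 2.1 F [ 0.02 -0.32 -0.  ] M [-0.003 -0.034  0.044] op 0.998 ff 0.0
[ 0.44732198 -0.03828208  0.32100155] [[-0.01, 0.95, 0.31], [1.0, 0.01, 0.0], [0.0, 0.31, -0.95]]
```

View pics/w1.png

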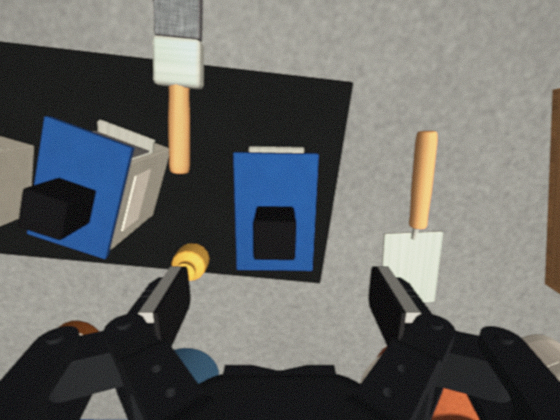

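The wrist view shows the knob at about (275,232), between the open fingers, with the lid spanning columns 234–319. That matches y ≈ -40. Descending to grasp.

```bash
python3 -m crank '[[[-1,-1,10],0,0],[[-2,-2.4,25],0,0],[[-2,-2.4,40],0,0],[[-2,-2.4,55],0,0],[[-2,-2.4,66],0,0],[[-2,-2.4,72],0,0],[[-2,-2.4,72],0,0]]'; python3 go.py 528 -40 106 0.6; python3 -m crank '[[[0,0,0],0,120],[[0,0,0],0,200],[[0,0,0],0,255],[[0,0,0],0,255],[[0,0,0],0,255],[[0,0,0],0,255]]' 30;  python3 go.py 528 -40 106 0.6
```

```text
time: 2.85
eef_pos: [0.5289, -0.0409, 0.1069]
tcp_rot: [-0.005, 1.0, 0.0, -0.001]
contact_force: [0.2, -0.3, 0.3]
opening: 0.995
finger_force: 0.0
shift [0.8 0.9 0.9] yaw 0.0 | tcp [528.9 -40.9 106.9] tilt 0.15 t 2.85 F [ 0.21 -0.3   0.26] M [-0.04   0.063  0.046] op 0.995 ff 0.0
time: 3.45
eef_pos: [0.53, -0.041, 0.109]
tcp_rot: [-0.006, 1.0, -0.0, 0.0]
contact_force: [-0.6, 1.3, 4.1]
opening: 0.323
finger_force: 30.8
shift [2.  1.1 3. ] yaw 0.0 | tcp [530. -41. 109.] tilt 0.05 t 3.45 F [-0.56  1.28  4.13] M [ 0.034  0.117 -0.04 ] op 0.323 ff 30.8
```

```bash
python3 -m crank '[[[0,0,-5],0,255],[[0,0,-15],0,255],[[0,0,-25],0,255],[[0,0,-35],0,255],[[0,0,-40],0,255],[[0,0,-40],0,255],[[0,0,-40],0,255],[[0,0,-40],0,255]]'; for i in 1 2 3; do python3 -m crank '[[[0,0,0],0,255]]' >/dev/null; python3 go.py 528 -40 106 0.6; done
```

```text
time: 4.25
eef_pos: [0.5291, -0.0409, 0.1477]
tcp_rot: [-0.006, 1.0, 0.0, -0.001]
contact_force: [-0.3, -0.5, -5.3]
opening: 0.323
finger_force: 29.9
shift [ 1.2  0.9 41.7] yaw 0.0 | tcp [529.2 -40.9 147.7] tilt 0.07 t 4.35 F [ 0.37 -0.42 -4.98] M [-0.023  0.031  0.004] op 0.321 ff 29.9
shift [ 1.3  1.  41.9] yaw 0.0 | tcp [529.4 -41.  147.9] tilt 0.05 t 4.45 F [ 0.16  0.69 -3.57] M [0.051 0.013 0.01 ] op 0.326 ff 29.9
shift [ 1.5  1.  42.1] yaw 0.0 | tcp [529.5 -41.  148.1] tilt 0.03 t 4.55 F [ 0.1   0.14 -4.44] M [ 0.002  0.033 -0.009] op 0.324 ff 29.9
```

About 4.6 N of weight, so canister 1 is loaded. I'll carry it to outside the tray's far wall. Turning the knob between the pads against that wall will tip the mouth into the tray.

```bash
python3 go.py 669 397 190 13.4
```

```text
shift [-144.3  436.5  -42. ] yaw -12.8 | tcp [529.5 -41.  148.1] tilt 0.03 t 4.55 F [ 0.1   0.14 -4.44] M [ 0.002  0.033 -0.009] op 0.324 ff 29.9
```

```bash
python3 -m crank '[[[0,0,-10],0,255],[[0,0,-25],0,255],[[0,10,-40],0,255],[[-8,25,-42],0,255],[[-16,50,-42],-2,255],[[-26,80,-42],-4,255],[[-38,115,-42],-6,255],[[-50,150,-42],-8,255],[[-61,185,-42],-10,255],[[-73,220,-42],-12,255]]'; python3 -m crank '[[[-12,36,0],-0.8,255],[[-24,72,0],-0.8,255],[[-36,108,0],-0.8,255],[[-48,144,0],-0.8,255],[[-59,178,0],-0.8,255],[[-66,200,0],-0.8,255],[[-71,213,0],-0.8,255],[[-72,217,0],-0.8,255],[[-72,217,0],-0.8,255],[[-72,217,0],-0.8,255]]';python3 go.py 669 397 127 13.4
python3 - <<'E'
from h import *
c=cam('top');P=cloud(c);z=P[...,2]
# wall top by wood colour, far wall edge line
hsv=cv2.cvtColor(c['frame'],cv2.COLOR_BGR2HSV)
m=(hsv[...,0]>8)&(hsv[...,0]<22)&(hsv[...,1]>100)&(hsv[...,2]>140)
m[:, :35]=0;m[:,175:]=0;m[:185]=0;m[320:]=0
v,u=np.nonzero(m); p=np.array([ray(c,a,b,.04)[:2]*1000 for a,b in zip(u,v)],'float32'); print(cv2.minAreaRect(p))
a=cam('top')['frame'][120:330,20:230];b=cam('side')['frame'][120:280,70:270]
cv2.imwrite('pics/p1.png',np.hstack([cv2.resize(a,(400,400)),cv2.resize(b,(400,400))]))
E
```

```text
time: 5.55
eef_pos: [0.6008, 0.1821, 0.1924]
tcp_rot: [-0.111, 0.994, 0.0, 0.001]
contact_force: [0.5, 0.7, -3.3]
opening: 0.325
finger_force: 30.1
time: 6.55
eef_pos: [0.6231, 0.4061, 0.1905]
tcp_rot: [-0.116, 0.993, -0.0, -0.0]
contact_force: [-0.2, -0.1, -4.4]
opening: 0.32
finger_force: 30.3
shift [-42.6 -19.4  63.4] yaw -0.0 | tcp [623.1 406.1 190.5] tilt 0.05 t 6.55 F [-0.22 -0.07 -4.37] M [ 0.022  0.022 -0.015] op 0.32 ff 30.3
((507.5360412597656, 358.67645263671875), (221.12741088867188, 220.21920776367188), 13.318604469299316)
```

View pics/p1.png

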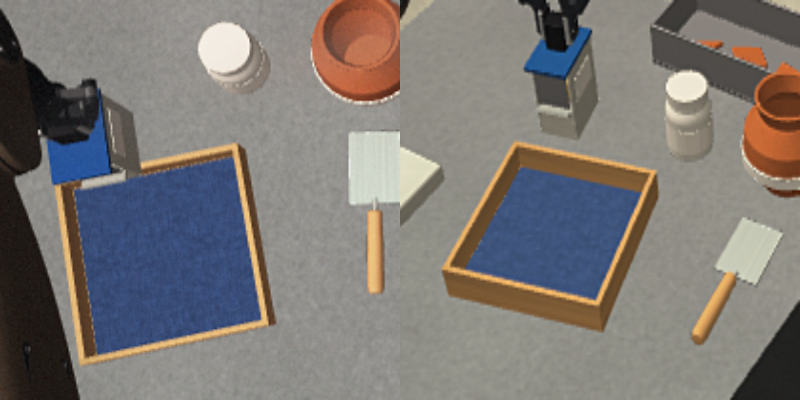

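The canister hangs upright over the far wall. It's short of the standoff because the second call used the turned axes. I'll correct that, lower it, and then tip it against the wall.

```bash
python3 -m crank '[[[-15,-7,0],0,255],[[-30,-14,0],0,255],[[-42,-19,0],0,255],[[-42,-19,10],0,255],[[-42,-19,25],0,255],[[-42,-19,40],0,255],[[-42,-19,55],0,255],[[-42,-19,63],0,255],[[-42,-19,63],0,255]]' 30;python3 go.py 669 397 127 13.4
python3 -m crank '[[[8,0,0],0,255],[[16,0,-1],0,255],[[24,0,-3],0,255],[[32,0,-5],0,255],[[40,0,-6],0,255],[[48,0,-6],0,255]]' 20;python3 go.py 669 397 127 13.4
python3 - <<'E'
from h import *
a=cam('top')['frame'][120:330,20:230];b=cam('side')['frame'][120:280,70:270]
cv2.imwrite('pics/p2.png',np.hstack([cv2.resize(a,(400,400)),cv2.resize(b,(400,400))]))
E
```

```text
time: 7.6
eef_pos: [0.6665, 0.3981, 0.1239]
tcp_rot: [-0.117, 0.993, -0.001, -0.003]
contact_force: [-0.2, 0.4, -5.7]
opening: 0.317
finger_force: 30.1
shift [-2.2 -1.7 -3.1] yaw 0.1 | tcp [666.5 398.1 123.9] tilt 0.31 t 7.6 F [-0.24  0.36 -5.67] M [0.011 0.027 0.   ] op 0.317 ff 30.1
time: 8.2
eef_pos: [0.6227, 0.3878, 0.1362]
tcp_rot: [-0.117, 0.993, 0.001, 0.003]
contact_force: [3.4, 1.4, 0.4]
opening: 0.323
finger_force: 30.1
shift [-47.1  -1.8   9.5] yaw 0.0 | tcp [622.7 387.8 136.2] tilt 0.37 t 8.2 F [3.44 1.43 0.45] M [ 0.334 -0.942 -0.012] op 0.323 ff 30.1
```

View pics/p2.png

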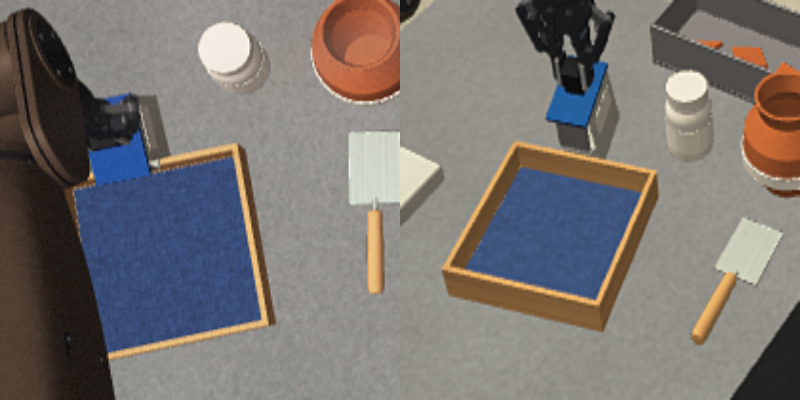

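Tipping works: about 15° so far, with light forces. Continuing to about 50°.

```bash
python3 -m crank '[[[10,0,0],0,255],[[20,0,0],0,255],[[30,0,1],0,255],[[40,0,4],0,255],[[50,0,7],0,255],[[58,0,10],0,255],[[66,0,14],0,255],[[70,0,16],0,255],[[70,0,16],0,255],[[70,0,16],0,255]]' 20;python3 go.py 669 397 127 13.4
python3 -m crank '[[[0,0,0],0,255],[[0,0,0],0,255],[[0,0,0],0,255],[[0,0,0],0,255],[[0,0,0],0,255]]'
python3 - <<'E'
from h import *
a=cam('top')['frame'][120:330,20:230];b=cam('side')['frame'][120:280,70:270]
cv2.imwrite('pics/p3.png',np.hstack([cv2.resize(a,(400,400)),cv2.resize(b,(400,400))]))
E
```

```text
time: 9.3
eef_pos: [0.5522, 0.3708, 0.1164]
tcp_rot: [-0.117, 0.993, -0.0, -0.002]
contact_force: [0.7, 1.2, -0.6]
opening: 0.324
finger_force: 32.1
shift [-119.6   -1.6  -11. ] yaw 0.0 | tcp [552.2 370.8 116.4] tilt 0.22 t 9.3 F [ 0.7   1.2  -0.62] M [ 0.147 -0.083  0.017] op 0.324 ff 32.1
time: 9.8
eef_pos: [0.5529, 0.3707, 0.1165]
tcp_rot: [-0.117, 0.993, -0.0, -0.001]
contact_force: [0.3, 0.1, -2.8]
opening: 0.323
finger_force: 31.8
```

View pics/p3.png

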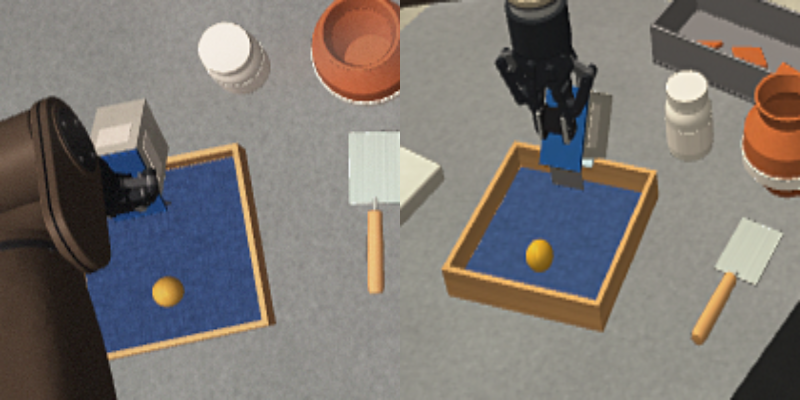

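The bead is in the tray at (168,292) in the left half of the picture, and the canister is tipped about 50°. Backing out now, then checking the remaining tilt from the lid's plane in the wrist depth.

```bash
cat > tilt.py <<'E'
from h import *
c=cam('wrist');P=cloud(c);hsv=cv2.cvtColor(c['frame'],cv2.COLOR_BGR2HSV)
m=(hsv[...,0]>100)&(hsv[...,0]<125)&(hsv[...,1]>130)&(hsv[...,2]>60)&(c['range_z']>0)
e=get_state()['eef_pos']; d=P-e
m&=(np.hypot(d[...,0],d[...,1])<.09)&(d[...,2]>-.08)
n,l,s,_=cv2.connectedComponentsWithStats(cv2.erode(m.astype('uint8'),np.ones((3,3)))); m=l==1+s[1:,4].argmax()
Q=P[m];Q0=np.median(Q,0); 
for _ in range(3):
    k=np.linalg.svd(Q-Q.mean(0),full_matrices=False)[2][2]; k*=np.sign(k[2]); r=(Q-Q.mean(0))@k; Q=Q[abs(r)<max(.002,1.5*r.std())]
print('n',len(Q),'tilt',np.degrees(np.arccos(k[2])).round(1),'normal',k.round(3),'lid mean',(Q.mean(0)*1000).round(1))
E
python3 -m crank '[[[-10,0,-4],0,255],[[-20,0,-10],0,255],[[-32,0,-15],0,255],[[-45,0,-20],0,255],[[-60,0,-22],0,255],[[-75,0,-22],0,255],[[-90,0,-20],0,255],[[-105,0,-18],0,255],[[-122,0,-18],0,255],[[-122,0,-18],0,255]]' 20; python3 go.py 669 397 127 13.4; python3 tilt.py
```

```text
time: 10.9
eef_pos: [0.6748, 0.3994, 0.1358]
tcp_rot: [-0.116, 0.993, 0.0, 0.001]
contact_force: [-0.1, -0.3, -3.4]
opening: 0.321
finger_force: 31.8
shift [ 6.2 -1.   8.7] yaw -0.0 | tcp [674.8 399.4 135.8] tilt 0.14 t 10.9 F [-0.09 -0.31 -3.42] M [-0.05   0.201  0.026] op 0.321 ff 31.8
n 2594 tilt 51.6 normal [-0.762 -0.182  0.622] lid mean [673.4 399.6 108.3]
```

The tilt is stuck by pad friction. I'll try the lightest grip first.

```bash
python3 -m crank '[[[0,0,0],0,220],[[0,0,0],0,200],[[0,0,0],0,200],[[0,0,0],0,200],[[0,0,0],0,200],[[0,0,0],0,200]]' 20; python3 tilt.py
```

```text
time: 11.55
eef_pos: [0.672, 0.3995, 0.1355]
tcp_rot: [-0.117, 0.993, 0.0, 0.0]
contact_force: [-0.3, -0.2, -2.9]
opening: 0.325
finger_force: 31.8
n 2691 tilt 51.7 normal [-0.763 -0.183  0.619] lid mean [670.5 399.8 107.8]
```

The grip stays at 32 N. I'll right the canister by pressing the low corner of its underside outward against the inner edge of the far wall, moving up in an arc.

```bash
python3 -m crank '[[[0,0,-15],0,255],[[0,0,-35],0,255],[[5,0,-50],0,255],[[25,0,-55],0,255],[[50,0,-55],0,255],[[80,0,-55],0,255],[[110,0,-55],0,255],[[140,0,-55],0,255],[[158,0,-55],0,255],[[160,0,-55],0,255]]' 20;
python3 -m crank '[[[0,0,10],0,255],[[0,0,30],0,255],[[0,0,50],0,255],[[0,0,65],0,255],[[0,0,74],0,255],[[0,0,74],0,255]]'; python3 go.py 517 361 116 13.4; python3 tilt.py
```

```text
time: 12.6
eef_pos: [0.5146, 0.3622, 0.1917]
tcp_rot: [-0.117, 0.993, 0.0, 0.0]
contact_force: [0.8, -0.4, -2.0]
opening: 0.322
finger_force: 31.8
time: 13.2
eef_pos: [0.516, 0.3618, 0.1142]
tcp_rot: [-0.117, 0.993, -0.001, -0.002]
contact_force: [-0.1, 0.1, -2.8]
opening: 0.322
finger_force: 31.7
shift [-0.8 -1.  -1.8] yaw 0.0 | tcp [516.  361.8 114.2] tilt 0.19 t 13.2 F [-0.14  0.05 -2.81] M [-0.028  0.074 -0.017] op 0.322 ff 31.7
n 2794 tilt 51.4 normal [-0.761 -0.181  0.624] lid mean [514.3 362.2  86.6]
```

```bash
python3 -m crank '[[[-7,0,-2],0,255],[[-14,0,-3],0,255],[[-22,0,-6],0,255],[[-30,0,-10],0,255],[[-38,0,-15],0,255],[[-46,0,-19],0,255],[[-51,0,-21],0,255]]' 20; python3 go.py 517 361 116 13.4; python3 tilt.py
```

```text
time: 13.95
eef_pos: [0.5673, 0.3748, 0.14]
tcp_rot: [-0.117, 0.993, 0.0, 0.001]
contact_force: [-4.8, -1.0, 4.9]
opening: 0.323
finger_force: 34.4
shift [52.2 -1.7 23.9] yaw 0.0 | tcp [567.3 374.8 140. ] tilt 0.11 t 13.95 F [-4.78 -1.02  4.87] M [-0.27   1.101 -0.051] op 0.323 ff 34.4
n 5881 tilt 31.7 normal [-0.512 -0.122  0.85 ] lid mean [552.5 372.  120.8]
```

```bash
python3 -m crank '[[[-6,0,-2],0,255],[[-12,0,-4],0,255],[[-18,0,-5],0,255],[[-22,0,-5],0,255],[[-22,0,-5],0,255]]' 20; python3 go.py 669 397 200 13.4; python3 tilt.py
```

```text
time: 14.5
eef_pos: [0.5894, 0.38, 0.1447]
tcp_rot: [-0.117, 0.993, 0.001, 0.002]
contact_force: [-3.0, -1.2, 6.5]
opening: 0.322
finger_force: 34.8
shift [-81.6  -1.8 -54.9] yaw 0.0 | tcp [589.4 380.  144.7] tilt 0.24 t 14.5 F [-3.02 -1.21  6.45] M [-0.176  0.736  0.008] op 0.322 ff 34.8
n 7213 tilt 21.7 normal [-0.359 -0.087  0.929] lid mean [568.7 375.7 130. ]
```

```bash
python3 -m crank '[[[-6,0,0],0,255],[[-12,0,1],0,255],[[-18,0,1],0,255],[[-20,0,1],0,255],[[-20,0,1],0,255]]' 20; python3 go.py 669 397 200 13.4; python3 tilt.py
```

```text
time: 15.05
eef_pos: [0.6099, 0.3849, 0.1453]
tcp_rot: [-0.117, 0.993, 0.001, 0.004]
contact_force: [-2.3, -1.0, 8.9]
opening: 0.325
finger_force: 35.8
shift [-60.7  -1.8 -54.3] yaw 0.0 | tcp [609.9 384.9 145.3] tilt 0.45 t 15.05 F [-2.34 -1.    8.87] M [-0.139  0.579 -0.025] op 0.325 ff 35.8
n 8217 tilt 12.4 normal [-0.209 -0.051  0.977] lid mean [584.  379.4 135.4]
```

12° left, which flattens when pressed onto the mat. Carrying it back.

```bash
python3 -m crank '[[[0,0,-10],0,255],[[0,0,-25],0,255],[[0,0,-40],0,255],[[0,0,-50],0,255],[[0,0,-50],4,255],[[0,0,-50],8,255],[[0,0,-50],12.8,255],[[0,0,-50],12.8,255]]' 20; python3 go.py 512 -40 150 0.6
```

```text
time: 15.9
eef_pos: [0.6072, 0.3839, 0.1919]
tcp_rot: [-0.006, 1.0, 0.0, 0.0]
contact_force: [-0.2, 0.7, -2.4]
opening: 0.319
finger_force: 34.2
shift [  99.9 -422.8   41.7] yaw 0.0 | tcp [607.2 383.9 191.9] tilt 0.05 t 15.9 F [-0.17  0.66 -2.38] M [-0.016  0.027 -0.023] op 0.319 ff 34.2
```

```bash
python3 -m crank '[[[6,-25,0],0,255],[[15,-65,0],0,255],[[26,-110,0],0,255],[[38,-160,0],0,255],[[50,-210,0],0,255],[[62,-260,0],0,255],[[74,-310,0],0,255],[[85,-360,0],0,255],[[95,-400,0],0,255],[[100,-423,0],0,255]]' 20; python3 -m crank '[[[0,0,0],0,255],[[0,0,10],0,255],[[0,0,25],0,255],[[0,0,40],0,255],[[0,0,55],0,255],[[0,0,70],0,255]]';  python3 go.py 512 -40 112 0.6; python3 tilt.py
```

```text
time: 16.9
eef_pos: [0.5109, -0.0435, 0.1921]
tcp_rot: [-0.005, 1.0, -0.001, 0.001]
contact_force: [0.1, 0.9, -3.1]
opening: 0.323
finger_force: 34.2
time: 17.5
eef_pos: [0.511, -0.0392, 0.1191]
tcp_rot: [-0.006, 1.0, 0.0, -0.001]
contact_force: [0.9, -0.3, -3.4]
opening: 0.323
finger_force: 34.3
shift [-1.  -0.8  7. ] yaw 0.1 | tcp [511.  -39.2 119.1] tilt 0.12 t 17.5 F [ 0.92 -0.28 -3.42] M [-0.038  0.03  -0.009] op 0.323 ff 34.3
n 8374 tilt 12.0 normal [-0.208 -0.003  0.978] lid mean [484.3 -38.9 109.4]
```

```bash
python3 -m crank '[[[0,0,4],0,255],[[-3,0,8],0,255],[[-9,0,10],0,255],[[-15,0,11],0,255],[[-21,0,12],0,255],[[-21,0,12],0,255]]' 20; python3 go.py 528 -40 106 0.6; python3 tilt.py
```

```text
time: 18.15
eef_pos: [0.5342, -0.0402, 0.1103]
tcp_rot: [-0.006, 1.0, -0.0, 0.001]
contact_force: [0.2, 0.1, 1.9]
opening: 0.322
finger_force: 34.6
shift [6.2 0.3 4.3] yaw 0.0 | tcp [534.2 -40.2 110.3] tilt 0.14 t 18.15 F [0.15 0.15 1.9 ] M [0.057 0.307 0.001] op 0.322 ff 34.6
n 8706 tilt 9.0 normal [-0.156 -0.001  0.988] lid mean [505.8 -39.8 102.1]
```

```bash
python3 -m crank '[[[-3,0,2],0,255],[[-6,0,4],0,255],[[-9,0,6],0,255],[[-9,0,6],0,255]]' 20; python3 go.py 528 -40 106 0.6; python3 tilt.py
```

```text
time: 18.6
eef_pos: [0.5456, -0.0403, 0.1076]
tcp_rot: [-0.005, 1.0, -0.0, 0.005]
contact_force: [0.4, 1.7, 10.4]
opening: 0.325
finger_force: 36.4
shift [17.7  0.5  1.4] yaw -0.0 | tcp [545.6 -40.3 107.6] tilt 0.55 t 18.6 F [ 0.36  1.66 10.44] M [ 0.385  0.189 -0.079] op 0.325 ff 36.4
n 9183 tilt 3.9 normal [-0.069 -0.002  0.998] lid mean [514.7 -39.7 102.6]
```

```bash
python3 -m crank '[[[0,0,0],0,160],[[0,0,0],0,140],[[0,0,0],0,80],[[0,0,0],0,0],[[0,0,0],0,0],[[0,0,0],0,0],[[0,0,-10],0,0],[[0,0,-30],0,0],[[0,0,-50],0,0],[[0,0,-60],0,0]]' 20; python3 -m crank '[[[0,0,-15],0,0],[[0,0,-15],0,0]]'; python3 go.py 512 -186 185 -20.3; python3 tilt.py; python3 m.py | head -3
```

```text
time: 19.65
eef_pos: [0.5429, -0.0402, 0.1661]
tcp_rot: [-0.006, 1.0, -0.001, 0.002]
contact_force: [-0.1, -0.9, 0.8]
opening: 1.002
finger_force: 0.0
time: 19.85
eef_pos: [0.543, -0.0402, 0.181]
tcp_rot: [-0.006, 1.0, -0.001, 0.002]
contact_force: [-0.0, -0.0, 0.5]
opening: 0.998
finger_force: 0.0
shift [  32.6 -145.5   -4. ] yaw 20.9 | tcp [543.  -40.2 181. ] tilt 0.26 t 19.85 F [-0.04 -0.02  0.55] M [0.047 0.015 0.044] op 0.998 ff 0.0
n 6049 tilt 0.0 normal [-0.001 -0.001  1.   ] lid mean [536.8 -39.4 102.5]
lid [ 506.6 -184.3   93.3   59.8  159.7] knob [ 510.9 -183.7   31.4   29.2   70.6]
lid [ 507.6 -319.8   93.4   60.4  164. ] knob [ 512.4 -316.9   35.4   30.9   74.1]
tray [509.1 359.  221.1 222.6  13.3] zmax 47.95307125849857 xy min [376.4 226.7  30. ] max [639.3 492.   48. ]Traceback (most recent call last):
  File "m.py", line 37, in <module>
    (x,y),(w,h),a=cv2.minAreaRect(s[:,:2].astype('float32')); print(nm,np.array([x,y,w,h,a]),'zmax',s[:,2].max(),'xy min',s.min(0),'max',s.max(0))
                                                                                                    ~~~~~~~~~~^^
    return umr_maximum(a, axis, None, out, keepdims, initial, where)
ValueError: zero-size array to reduction operation maximum which has no identity
```

Canister 1 stands upright at 0.0°. On to canister 2.

```bash
python3 -m crank '[[[5,-20,0],4,0],[[12,-55,0],9,0],[[20,-90,0],14,0],[[28,-125,0],18,0],[[32.6,-145.5,0],20.9,0],[[32.6,-145.5,10],20.9,0],[[32.6,-145.5,30],20.9,0],[[32.6,-145.5,50],20.9,0],[[32.6,-145.5,66],20.9,0],[[32.6,-145.5,73],20.9,0]]' 20; python3 -m crank '[[[0,0,0],0,0],[[0,0,0],0,0]]'; python3 go.py 512 -186 107 -20.3
```

```text
time: 20.95
eef_pos: [0.5088, -0.1836, 0.1018]
tcp_rot: [0.175, 0.985, 0.001, -0.003]
contact_force: [-1.2, -0.6, -0.1]
opening: 1.001
finger_force: 0.0
time: 21.15
eef_pos: [0.5109, -0.1853, 0.1054]
tcp_rot: [0.176, 0.984, 0.0, 0.0]
contact_force: [-0.3, 0.5, -0.5]
opening: 1.001
finger_force: 0.0
shift [-1.3 -0.2 -1.6] yaw 0.1 | tcp [ 510.9 -185.3  105.4] tilt 0.01 t 21.15 F [-0.33  0.54 -0.49] M [-0.035  0.026  0.009] op 1.001 ff 0.0
```

```bash
python3 -m crank '[[[0,0,0],0,120],[[0,0,0],0,200],[[0,0,0],0,200],[[0,0,0],0,200],[[0,0,0],0,200]]' 20;  python3 -m crank '[[[0,0,-5],0,200],[[0,0,-15],0,200],[[0,0,-25],0,200],[[0,0,-35],0,200],[[0,0,-40],0,200],[[0,0,-40],0,200],[[0,0,-40],0,200],[[0,0,-40],0,200]]'; for i in 1 2 3 4; do python3 -m crank '[[[0,0,0],0,200]]' >/dev/null; python3 go.py 512 -186 107 -20.3; done
```

```text
time: 21.65
eef_pos: [0.5108, -0.1861, 0.1058]
tcp_rot: [0.176, 0.984, -0.0, 0.0]
contact_force: [-0.4, -0.3, 1.9]
opening: 0.321
finger_force: 24.5
time: 22.45
eef_pos: [0.5102, -0.1855, 0.1447]
tcp_rot: [0.176, 0.984, 0.0, -0.001]
contact_force: [0.5, 0.1, -5.0]
opening: 0.321
finger_force: 23.8
shift [-1.9  0.1 37.6] yaw 0.0 | tcp [ 510.3 -185.5  144.7] tilt 0.08 t 22.55 F [-0.15  0.06 -4.39] M [ 0.005 -0.016 -0.007] op 0.326 ff 23.8
shift [-1.7  0.2 37.9] yaw 0.0 | tcp [ 510.4 -185.6  144.9] tilt 0.05 t 22.65 F [-0.38  0.53 -4.82] M [-0.006  0.048  0.022] op 0.324 ff 23.8
shift [-1.5  0.2 38.1] yaw 0.0 | tcp [ 510.6 -185.7  145.1] tilt 0.03 t 22.75 F [-0.01 -0.32 -5.99] M [-0.003 -0.01   0.035] op 0.323 ff 23.8
shift [-1.4  0.2 38.2] yaw 0.0 | tcp [ 510.6 -185.7  145.2] tilt 0.01 t 22.85 F [ 0.01 -0.08 -5.64] M [-0.038  0.087 -0.037] op 0.326 ff 23.8
```

About 5 N, so canister 2 is loaded too. I'll lift it above canister 1's height and turn it to the tray's angle.

```bash
python3 -m crank '[[[0,0,-15],0,200],[[0,0,-35],0,200],[[0,0,-60],-4,200],[[0,0,-85],-10,200],[[0,0,-105],-16,200],[[0,0,-112],-22,200],[[0,0,-112],-28,200],[[0,0,-112],-33.7,200],[[0,0,-112],-33.7,200]]' 20; python3 go.py 669 397 250 13.4
```

```text
time: 23.75
eef_pos: [0.5108, -0.1858, 0.2587]
tcp_rot: [-0.117, 0.993, -0.0, 0.001]
contact_force: [1.0, 0.6, -4.3]
opening: 0.322
finger_force: 23.7
shift [-289.2  530.1    8.4] yaw 0.0 | tcp [ 510.8 -185.8  258.7] tilt 0.09 t 23.75 F [ 0.96  0.63 -4.26] M [ 0.001  0.053 -0.013] op 0.322 ff 23.7
```

```bash
python3 -m crank '[[[-8,15,0],0,200],[[-22,40,0],0,200],[[-40,73,0],0,200],[[-60,110,0],0,200],[[-82,150,0],0,200],[[-104,190,0],0,200],[[-126,231,0],0,200],[[-148,271,0],0,200],[[-170,312,0],0,200],[[-192,352,0],0,200]]' 20;  python3 -m crank '[[[-22,40,0],0,200],[[-44,80,0],0,200],[[-64,118,0],0,200],[[-80,148,0],0,200],[[-90,165,0],0,200],[[-97,178,0],0,200],[[-97,178,10],0,200],[[-97,178,30],0,200],[[-97,178,55],0,200],[[-97,178,75],0,200]]';python3 go.py 669 397 126 13.4
```

```text
time: 24.75
eef_pos: [0.6159, 0.2033, 0.258]
tcp_rot: [-0.116, 0.993, -0.0, 0.0]
contact_force: [0.4, -0.8, -4.9]
opening: 0.326
finger_force: 23.7
time: 25.75
eef_pos: [0.6679, 0.3955, 0.1799]
tcp_rot: [-0.116, 0.993, -0.001, -0.001]
contact_force: [-0.2, 0.8, -4.3]
opening: 0.322
finger_force: 23.7
shift [-1.6  1.3 53.9] yaw -0.1 | tcp [667.9 395.5 179.9] tilt 0.18 t 25.75 F [-0.23  0.82 -4.34] M [ 0.004  0.073 -0.042] op 0.322 ff 23.7
```

```bash
python3 -m crank '[[[0,1,15],0,200],[[0,1,32],0,200],[[0,1,48],0,200],[[0,1,54],0,200],[[0,1,54],0,200],[[8,1,54],0,200],[[18,1,53],0,200],[[28,1,51],0,200],[[38,1,49],0,200],[[48,1,48],0,200]]' 20; python3 go.py 669 397 127 13.4
python3 -m crank '[[[10,0,0],0,200],[[20,0,0],0,200],[[30,0,1],0,200],[[40,0,4],0,200],[[50,0,7],0,200],[[58,0,10],0,200],[[66,0,14],0,200],[[70,0,16],0,200],[[70,0,16],0,200],[[70,0,16],0,200]]';python3 go.py 669 397 127 13.4; python3 tilt.py
```

```text
time: 26.75
eef_pos: [0.6223, 0.387, 0.1367]
tcp_rot: [-0.117, 0.993, 0.001, 0.003]
contact_force: [3.6, 0.8, -2.8]
opening: 0.324
finger_force: 23.4
shift [-47.7  -1.1   9.9] yaw 0.0 | tcp [622.3 387.  136.7] tilt 0.31 t 26.75 F [ 3.59  0.85 -2.79] M [ 0.115 -0.793 -0.048] op 0.324 ff 23.4
time: 27.75
eef_pos: [0.5525, 0.3703, 0.1174]
tcp_rot: [-0.117, 0.993, -0.0, -0.002]
contact_force: [1.1, -0.4, -1.2]
opening: 0.327
finger_force: 25.5
shift [-119.4   -1.   -10. ] yaw 0.0 | tcp [552.5 370.3 117.4] tilt 0.19 t 27.75 F [ 1.12 -0.35 -1.24] M [ 0.094 -0.065  0.027] op 0.327 ff 25.5
n 3150 tilt 49.2 normal [-0.736 -0.177  0.653] lid mean [549.7 370.5  95. ]
```

```bash
python3 -m crank '[[[0,0,0],0,200],[[0,0,0],0,200],[[0,0,0],0,200],[[0,0,0],0,200]]'
cat > bead.py <<'E'
from h import *
for n in ('top','side'):
    c=cam(n);hsv=cv2.cvtColor(c['frame'],cv2.COLOR_BGR2HSV)
    m=((hsv[...,0]>12)&(hsv[...,0]<28)&(hsv[...,1]>140)&(hsv[...,2]>80)).astype('uint8')
    _,_,s,ce=cv2.connectedComponentsWithStats(m)
    for a,b in zip(s[1:],ce[1:]):
        p=ray(c,*b,.025)*1000; d=p[:2]-[507.5,358.7]
        if a[4]>40 and np.hypot(*d)<125: print(n,'area',a[4],'wh',a[2:4],'xy',p.round(0)[:2],'offset n',round(d@[.973,.232]),'t',round(d@[.232,-.973]))
E
python3 bead.py
```

```text
time: 28.2
eef_pos: [0.5531, 0.3701, 0.1176]
tcp_rot: [-0.117, 0.993, -0.0, -0.001]
contact_force: [0.3, -0.8, -3.2]
opening: 0.322
finger_force: 25.2
top area 42 wh [23  7] xy [624. 314.] offset n 103 t 71
top area 383 wh [18 30] xy [473. 353.] offset n -35 t -3
side area 2117 wh [108  75] xy [478. 346.] offset n -31 t 5
side area 246 wh [20 21] xy [471. 351.] offset n -37 t -1
```

Run:
```python
from h import *
a=cam('top')['frame'][120:330,20:230];b=cam('side')['frame'][120:280,70:270]
cv2.imwrite('pics/p4.png',np.hstack([cv2.resize(a,(400,400)),cv2.resize(b,(400,400))]))
```

```text
(no output)
```

View pics/p4.png

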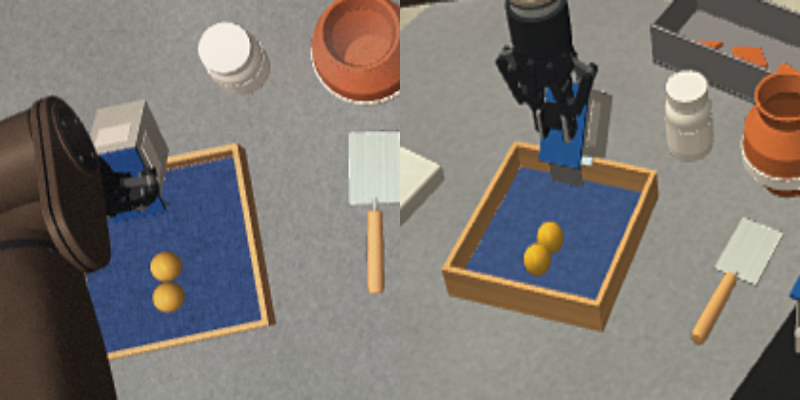

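Both beads are in the tray, at (166,266) and (168,297) in the left half. Straight up and over the wall, then right the canister as before.

```bash
python3 -m crank '[[[0,0,-15],0,200],[[0,0,-35],0,200],[[0,0,-55],0,200],[[0,0,-70],0,200],[[12,0,-72],0,200],[[25,0,-72],0,200],[[37,0,-72],0,200],[[37,0,-55],0,200],[[37,0,-35],0,200],[[37,0,-15],0,200]]' 20;
python3 -m crank '[[[0,0,10],0,200],[[0,0,17],0,200],[[0,0,17],0,200]]'; python3 go.py 516 361 114 13.4; python3 tilt.py
```

```text
time: 29.4
eef_pos: [0.5169, 0.3615, 0.1312]
tcp_rot: [-0.117, 0.993, -0.0, -0.0]
contact_force: [0.0, 0.2, -2.6]
opening: 0.323
finger_force: 25.2
time: 29.7
eef_pos: [0.517, 0.3615, 0.1147]
tcp_rot: [-0.117, 0.993, -0.0, -0.001]
contact_force: [0.6, -0.1, -1.5]
opening: 0.324
finger_force: 25.2
shift [ 1.  -0.3  0.7] yaw 0.0 | tcp [517.  361.5 114.7] tilt 0.15 t 29.7 F [ 0.56 -0.05 -1.48] M [-0.025  0.179 -0.016] op 0.324 ff 25.2
n 3179 tilt 49.1 normal [-0.735 -0.174  0.655] lid mean [514.1 361.7  92.3]
```

```bash
python3 -m crank '[[[-9,0,-2],0,200],[[-18,0,-4],0,200],[[-27,0,-8],0,200],[[-35,0,-13],0,200],[[-43,0,-18],0,200],[[-51,0,-21],0,200],[[-58,0,-23],0,200],[[-65,0,-25],0,200],[[-72,0,-26],0,200],[[-72,0,-26],0,200]]' 20; python3 go.py 517 361 116 13.4; python3 tilt.py
```

```text
time: 30.75
eef_pos: [0.5894, 0.3791, 0.1433]
tcp_rot: [-0.117, 0.993, 0.001, 0.002]
contact_force: [-0.4, -0.4, 3.8]
opening: 0.321
finger_force: 25.8
shift [74.7 -0.8 27. ] yaw 0.0 | tcp [589.4 379.1 143.3] tilt 0.19 t 30.75 F [-0.44 -0.44  3.77] M [-0.022  0.256 -0.012] op 0.321 ff 25.8
n 7019 tilt 22.1 normal [-0.366 -0.087  0.927] lid mean [570.9 375.1 130.9]
```

```bash
python3 -m crank '[[[-6,0,0],0,200],[[-12,0,1],0,200],[[-18,0,1],0,200],[[-22,0,1],0,200],[[-22,0,1],0,200]]' 20; python3 go.py 669 397 200 13.4; python3 tilt.py
```

```text
time: 31.3
eef_pos: [0.6108, 0.3842, 0.1437]
tcp_rot: [-0.117, 0.993, 0.001, 0.002]
contact_force: [-0.7, -0.5, 7.2]
opening: 0.328
finger_force: 26.6
shift [-59.9  -1.1 -56. ] yaw 0.0 | tcp [610.8 384.2 143.7] tilt 0.27 t 31.3 F [-0.69 -0.49  7.25] M [-0.078  0.378 -0.011] op 0.328 ff 26.6
n 7818 tilt 12.2 normal [-0.205 -0.05   0.977] lid mean [587.2 379.2 136.1]
```

```bash
python3 -m crank '[[[0,0,-15],0,200],[[0,0,-35],0,200],[[0,0,-60],0,200],[[0,0,-85],5,200],[[0,0,-105],11,200],[[0,0,-114],17,200],[[0,0,-114],23,200],[[0,0,-114],29,200],[[0,0,-114],33.7,200],[[0,0,-114],33.7,200]]' 20; python3 go.py 493 -179 258 -20.3
```

```text
time: 32.35
eef_pos: [0.6088, 0.3834, 0.2542]
tcp_rot: [0.176, 0.984, -0.0, -0.0]
contact_force: [0.8, 0.7, -3.1]
opening: 0.321
finger_force: 25.4
shift [ -86.1 -567.7   -3.3] yaw 0.0 | tcp [608.8 383.4 254.2] tilt 0.07 t 32.35 F [ 0.76  0.71 -3.11] M [-0.022  0.102  0.035] op 0.321 ff 25.4
```

```bash
python3 -m crank '[[[-2,-15,-6],0,200],[[-6,-42,-8],0,200],[[-12,-80,-8],0,200],[[-18,-122,-8],0,200],[[-25,-165,-8],0,200],[[-31,-208,-8],0,200],[[-38,-251,-8],0,200],[[-44,-294,-8],0,200],[[-51,-337,-8],0,200],[[-58,-380,-8],0,200]]' 20;  python3 -m crank '[[[-6,-40,0],0,200],[[-12,-80,0],0,200],[[-18,-120,0],0,200],[[-24,-155,0],0,200],[[-27,-178,0],0,200],[[-28,-188,0],0,200],[[-28,-188,0],0,200],[[-28,-188,20],0,200],[[-28,-188,45],0,200],[[-28,-188,75],0,200]]'; python3 go.py 493 -179 116 -20.3; python3 tilt.py
```

```text
time: 33.35
eef_pos: [0.5307, 0.0049, 0.2638]
tcp_rot: [0.175, 0.985, -0.0, 0.001]
contact_force: [0.8, -0.1, -2.2]
opening: 0.321
finger_force: 25.4
time: 34.35
eef_pos: [0.4939, -0.1779, 0.1889]
tcp_rot: [0.175, 0.985, -0.0, 0.002]
contact_force: [0.3, -0.4, -2.2]
opening: 0.324
finger_force: 25.4
shift [ 0.7 -1.3 72.9] yaw 0.2 | tcp [ 493.9 -177.9  188.9] tilt 0.18 t 34.35 F [ 0.27 -0.41 -2.16] M [-0.014 -0.006 -0.043] op 0.324 ff 25.4
n 7900 tilt 12.3 normal [-0.2    0.073  0.977] lid mean [ 471.1 -169.2  181.3]
```

```bash
python3 -m crank '[[[0,-1,20],0,200],[[0,-1,42],0,200],[[0,-1,62],0,200],[[0,-1,74],0,200],[[-2,-1,78],0,200],[[-8,-1,80],0,200],[[-14,-1,81],0,200],[[-20,-1,83],0,200],[[-26,-1,84],0,200],[[-28,-1,84],0,200]]' 20; python3 go.py 512 -186 106 -20.3; python3 tilt.py
```

```text
time: 35.4
eef_pos: [0.5211, -0.1905, 0.1064]
tcp_rot: [0.176, 0.984, -0.0, 0.002]
contact_force: [0.0, 1.2, 6.1]
opening: 0.322
finger_force: 26.6
shift [10.   1.1  0.3] yaw 0.0 | tcp [ 521.1 -190.5  106.4] tilt 0.23 t 35.4 F [0.   1.23 6.14] M [ 0.381  0.384 -0.058] op 0.322 ff 26.6
n 8589 tilt 4.8 normal [-0.08   0.028  0.996] lid mean [ 495.2 -180.4  102.5]
```

Release, rise, and move to canister 3.

```bash
python3 -m crank '[[[0,0,0],0,160],[[0,0,0],0,140],[[0,0,0],0,80],[[0,0,0],0,0],[[0,0,0],0,0],[[0,0,-5],0,0],[[0,0,-20],0,0],[[0,0,-40],0,0],[[0,0,-60],0,0],[[0,0,-75],0,0]]' 20; python3 tilt.py; python3 go.py 513 -321 181 -16.1
```

```text
time: 36.45
eef_pos: [0.5197, -0.19, 0.1823]
tcp_rot: [0.176, 0.984, -0.001, 0.002]
contact_force: [0.5, -1.2, -0.7]
opening: 1.0
finger_force: 0.0
shift [ -37.7 -125.     4.3] yaw -4.2 | tcp [ 520.9 -190.7  184.8] tilt 0.44 t 36.5 F [ 2.   -0.47  1.03] M [-0.032 -0.046 -0.036] op 1.001 ff 0.0Traceback (most recent call last):
  File "tilt.py", line 6, in <module>
    n,l,s,_=cv2.connectedComponentsWithStats(cv2.erode(m.astype('uint8'),np.ones((3,3)))); m=l==1+s[1:,4].argmax()
                                                                                                  ~~~~~~~~~~~~~~^^
ValueError: attempt to get argmax of an empty sequence
```

```bash
sed -i 's/-.08)/-.12)/' tilt.py; python3 tilt.py; python3 -m crank '[[[-8,-25,0],-2,0],[[-18,-60,0],-4.2,0],[[-28,-95,0],-4.2,0],[[-36,-118,0],-4.2,0],[[-38,-125,0],-4.2,0],[[-38,-125,15],-4.2,0],[[-38,-125,35],-4.2,0],[[-38,-125,55],-4.2,0],[[-38,-125,72],-4.2,0],[[-38,-125,77],-4.2,0]]' 20; python3 -m crank '[[[0,0,0],0,0],[[0,0,0],0,0]]'; python3 go.py 513 -321 107 -16.1
```

```text
n 5813 tilt 0.0 normal [-0.     0.001  1.   ] lid mean [ 518.8 -188.9  102.5]
time: 37.55
eef_pos: [0.5096, -0.3167, 0.0983]
tcp_rot: [0.139, 0.99, 0.002, -0.003]
contact_force: [0.0, 0.4, 0.8]
opening: 0.998
finger_force: 0.0
time: 37.75
eef_pos: [0.5116, -0.3195, 0.1027]
tcp_rot: [0.139, 0.99, -0.0, 0.0]
contact_force: [-0.4, -0.1, 0.3]
opening: 0.998
finger_force: 0.0
shift [-1.7 -1.1 -4.3] yaw 0.1 | tcp [ 511.6 -319.5  102.7] tilt 0.03 t 37.75 F [-0.35 -0.11  0.29] M [-0.043 -0.031  0.019] op 0.998 ff 0.0
```

```bash
python3 -m crank '[[[0,0,0],0,120],[[0,0,0],0,200],[[0,0,0],0,200],[[0,0,0],0,200],[[0,0,0],0,200]]' 20;  python3 -m crank '[[[0,0,-5],0,200],[[0,0,-15],0,200],[[0,0,-25],0,200],[[0,0,-35],0,200],[[0,0,-40],0,200],[[0,0,-40],0,200],[[0,0,-40],0,200],[[0,0,-40],0,200]]'; for i in 1 2 3 4; do python3 -m crank '[[[0,0,0],0,200]]' >/dev/null; python3 go.py 513 -321 107 -16.1; done
```

```text
time: 38.25
eef_pos: [0.5115, -0.3207, 0.103]
tcp_rot: [0.14, 0.99, -0.001, 0.001]
contact_force: [-0.0, -0.6, 3.2]
opening: 0.322
finger_force: 33.4
time: 39.05
eef_pos: [0.5109, -0.3197, 0.1417]
tcp_rot: [0.14, 0.99, 0.0, -0.001]
contact_force: [0.4, -0.1, -2.9]
opening: 0.322
finger_force: 32.3
shift [-2.4 -0.7 34.6] yaw 0.0 | tcp [ 510.9 -319.7  141.6] tilt 0.07 t 39.15 F [ 0.6  -0.68 -2.17] M [ 0.009 -0.015  0.01 ] op 0.324 ff 32.3
shift [-2.2 -0.6 34.8] yaw 0.0 | tcp [ 511.1 -319.8  141.8] tilt 0.05 t 39.25 F [-0.39 -0.18 -3.24] M [ 0.053  0.019 -0.039] op 0.318 ff 32.3
shift [-2.1 -0.6 35.1] yaw 0.0 | tcp [ 511.2 -319.9  142.1] tilt 0.03 t 39.35 F [ 0.41  0.23 -2.16] M [-0.031  0.034 -0.034] op 0.326 ff 32.3
shift [-2.  -0.5 35.2] yaw 0.0 | tcp [ 511.2 -319.9  142.2] tilt 0.02 t 39.45 F [-0.46  0.16 -2.72] M [ 0.027 -0.021  0.007] op 0.325 ff 32.3
```

About 2.6 N, so canister 3 holds the cork ball. I'll set it straight back down.

```bash
python3 -m crank '[[[0,0,10],0,200],[[0,0,22],0,200],[[0,0,32],0,200],[[0,0,37],0,200],[[0,0,39],0,200],[[0,0,39],0,200],[[0,0,39],0,200]]'; python3 go.py 513 -321 103 -16.1; python3 -m crank '[[[0,0,0],0,150],[[0,0,0],0,80],[[0,0,0],0,0],[[0,0,0],0,0],[[0,0,0],0,0],[[0,0,-8],0,0],[[0,0,-25],0,0],[[0,0,-45],0,0],[[0,0,-65],0,0],[[0,0,-80],0,0]]' 20; python3 -m crank '[[[0,0,-40],0,0],[[0,0,-70],0,0],[[0,0,-90],0,0],[[0,0,-90],0,0],[[0,0,-90],0,0]]'; python3 tilt.py
python3 - <<'E'
from h import *
a=cam('top')['frame'][110:330,20:460];b=cam('side')['frame'][120:370,80:480]
cv2.imwrite('pics/end.png',np.vstack([cv2.resize(a,(580,290)),cv2.resize(b,(580,300))]))
E
```

```text
time: 40.15
eef_pos: [0.5114, -0.32, 0.1033]
tcp_rot: [0.14, 0.99, -0.0, 0.0]
contact_force: [0.8, -0.5, -4.2]
opening: 0.322
finger_force: 32.9
shift [-1.8 -0.5  0.3] yaw 0.0 | tcp [ 511.4 -320.   103.3] tilt 0.04 t 40.15 F [ 0.83 -0.45 -4.24] M [-0.014  0.024  0.015] op 0.322 ff 32.9
time: 41.15
eef_pos: [0.5117, -0.3204, 0.1856]
tcp_rot: [0.14, 0.99, -0.001, 0.001]
contact_force: [-0.3, 0.1, -0.2]
opening: 0.999
finger_force: 0.0
time: 41.65
eef_pos: [0.5111, -0.3199, 0.2731]
tcp_rot: [0.14, 0.99, -0.0, 0.0]
contact_force: [-1.1, 0.4, 0.2]
opening: 0.999
finger_force: 0.0Traceback (most recent call last):
  File "tilt.py", line 6, in <module>
    n,l,s,_=cv2.connectedComponentsWithStats(cv2.erode(m.astype('uint8'),np.ones((3,3)))); m=l==1+s[1:,4].argmax()
                                                                                                  ~~~~~~~~~~~~~~^^
ValueError: attempt to get argmax of an empty sequence
```

View pics/end.png

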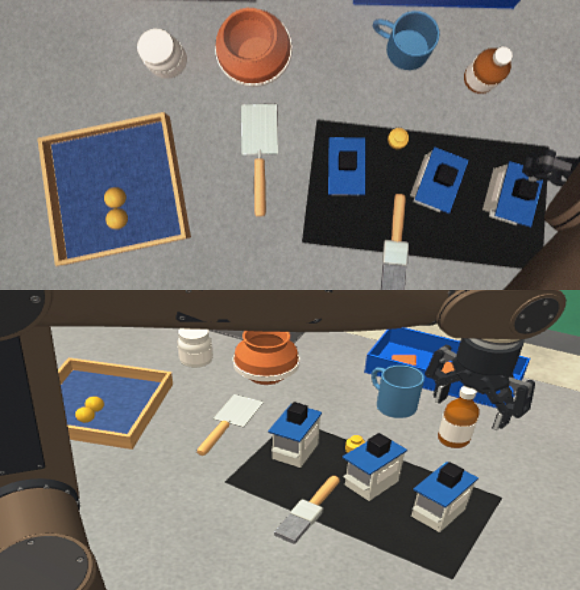

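The final views show all three canisters upright on the mat (knobs at about (347,160), (447,175) and (525,188) in the top half). Both beads are in the tray at (115,197) and (117,219), the bystanders haven't moved, and the gripper is clear. Handing in.

```bash
python3 -c "
from plant import ctrl; print(ctrl.sign_off())"
```

```text
the job is handed in; nothing more can be done
None
```

Job handed in at about 42 s: canisters 1 and 2 were loaded and their beads are in the tray, canister 3 held the cork ball and was only lifted and set back, and all three stand upright on the mat with the other things where they were.

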